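# Zero a coffee grinder and count out four clicks

### The arm

A 7-joint arm with a two-finger parallel gripper is mounted at the origin on a cart in front of the work surface, level with it; the furniture and walls round the work are solid. World frame = base frame: x ahead of the robot, y to its left, z up, the work surface at z = 0. Lengths are in m, angles in rad, forces in N, time in s.
With the tool pointing down it reaches from about 0.425 to 1.025 m from the base axis. Payload 9.4 kg.
Tool frame: the origin (TCP) lies at the very end of the fingers, on their centre line; the grasp point (between the pads) lies 19 mm behind it; z points along the fingers, y is the line along which they close (so a half turn about z gives the same grasp; the last joint's range is limited). The gripper opens to 85 mm and grips with 20 to 120 N. Pads are 22 mm wide; open, the fingers measure 114 mm over their backs; the gripper's body (76 mm by 85 mm) begins 54 mm behind the grasp point. The pads swing forward as they close: fully open they stand 13 mm farther back than shut.
Start: joints at [1.092, 0.599, -0.003, 1.599, 0.002, 0.943, -0.08], TCP at [0.284, -0.667, 0.231] pointing down, gripper open.
Joint ranges: [-2.57, 2.57], [-0.35, 1.97], [-1.29, 1.29], [0.11, 2.56], [-1.05, 4.19], [0.11, 1.86], [-2.63, 2.63]. Speed limits (rad/s): [2.22, 2.22, 3.01, 3.01, 3.14, 3.14, 3.14].

### API

Orientations are given as a rotation vector (axis times angle).
In Python, from workcell import env gives the robot as it stands.
- The arm moves only by the tool apply_moves, never from a script. Its arguments are lists of equal length, an entry for each row: "dp": the shift along the tool's x, y, z in mm, a list of three; "turn": the turn, a rotation vector about the tool's x, y, z in rad, a list of three; "grip": the closure, from 0 (fully open) to 1 (shut). A call has 1 to 20 rows; each row shifts and turns the commanded pose from where the row before left it, along the tool's axes as they then stand; what a row does not reach is not made up. A row lasts 1/12 s, in which the tool goes at most 41.7 mm and 7.16 degrees, less where a joint would pass 70% of its speed; a pose out of reach is approached as far as the arm can. A call with a gripper value outside its range is refused whole. The fingers move at their own pace and stop on an object; "newtons" is the grip in N (left out, the last holds). Time passes only in rows, so rows that do not move let the fingers close. It gives the time, the measured TCP pose, the force, the opening and the grip force at its end, in the units of the state.
- env.sense(): the state, without advancing time (a new reading comes with each control period).
- env.snapshot(name): name is "side" or "top"; returns the picture (420x560x3 uint8, red, green, blue); there is no depth.
- env.camera_model(name): a dict with "fx", "fy", "cx", "cy" (pixels), "extrinsics" (4x4, takes a point from world to camera coordinates). Camera axes: x right, y up, looking along -z (the intrinsics and any distortion apply to the point x, -y, -z); pixel columns grow to the right and rows downward; lengths in m; the calibration is good to about 2 mm. A picture is of the moment at which its call begins. camera_model takes no time and is no camera call.
- env.close_job(): hands the job in; it is judged then, once.
The state is a dict: "clock": time; "joint_pos": joint angles; "qvel": joint speeds; "joint_efforts": joint torques, N m; "ee_pos": TCP position; "orientation": TCP orientation; "wrist_force": force on the tool from outside, world axes, zero at the start; "moment": the same for the moment, N m; "opening": finger opening in m; "grip_force": force on a finger pad.
Only numpy, scipy, OpenCV 4.12 (cv2) and the standard library are available. Lean on these libraries where they do the work, as an engineer would, in place of code of your own. Each camera call takes 0.05 s, during which the arm holds its last target. There are 200 camera calls.

### The job

Reset the grind on the coffee grinder: bring the top thumb lever back to the left until you feel the burrs touch at the zero stop, firmly but without forcing it, then click it to the right one notch at a time, letting it settle in each, and leave it in the fourth notch from zero. Then pull the clamp lever on the right flank towards you until it is fully home, and leave the things standing around where they are.

Things in the scene. Friction and masses are not known exactly. Their poses are not given: they have to be found in the camera images.
- grinder: coffee grinder, fixed, 233 mm tall: black base 136x124 mm, grey column behind, round grey head 124 mm across over a steel catch cup, on top a black dial (111 mm across, top at 205 mm) with thumb lever, and a black lid 82 mm across (its knob's top 233 mm). Origin on the worktop under the dial's axis; x points from its front (robot side) to its back, y to its left, z up. The engraved lines do not show where zero is.
- dial_axis (a point): on the dial's upright axis, 216 mm above the worktop. The lever clicks into notches 0.14 rad (11 mm of peg travel) apart: leaving a notch takes 4 to 8 N at the peg, half-way the force dies away and the lever snaps into the next notch by itself. 11 notches beyond zero; it starts 6 to 9 from zero. Notch 0 is 0.6 to 0.96 rad left of the grinder's front, different each time.
- lever_peg (a point): middle of the upright round steel peg at the lever's end, to grip or push: 14 mm across, free from 203 to 228 mm above the worktop, 80 mm from the dial's axis, at the grinder's front. It swings level: clockwise from above (left) is finer, anticlockwise (right) coarser. In notch 0 the burrs touch and the force goes on rising instead of dying away: 10 to 14 N is a firm touch, over 20 N is forcing it.
- burr_gap (a joint): gap between the burrs in metres: 0 where they just touch (lever in notch 0), growing by 0.0001 (0.1 mm) a click towards coarser. A click is much smaller than the error of this reading: feel and count the clicks instead.
- burr_mount (a joint): twist of the sprung mount that carries the burrs and the dial, rad: 0 unloaded, -0.013 per 10 N at the peg towards finer (it does not twist the other way). About as small as the error of this reading: judge the touch by the force felt at the lever.
- clamp (a joint): angle of the clamp lever, rad: 0 open (pointing out to the right of the grinder), 1.3 fully home against its stop (swung towards the robot, clockwise from above). Starts between 0 and 0.25. It turns stiffly (about 2.5 N at its knob) and stays where it is left.
- clamp_knob (a point): middle of the upright round black knob at the end of the clamp lever: 13 mm across, free from 201 to 226 mm above the worktop, 52 mm from the pivot; this point is 214 mm above the worktop.
- clamp_pivot (a point): on the clamp lever's upright pivot axis, on the right flank of the grinder's head, 26 mm back and 72 mm right of the dial's axis, 216 mm above the worktop.
- flower_mug: bystander: white mug with a handle, 91 mm tall, left of the grinder
- brown_jar: bystander: clip-top glass jar with brown contents, 118 mm tall, right of the grinder
- serving_spoon: bystander: black and white serving spoon, 315 mm long, lying left, in front of the sink
- timer: bystander: round kitchen timer, 62 mm across, 46 mm tall, lying to the right

How it is judged:
By the outcome, as a careful person would: the job done as asked, in the order asked, and still so for the second after the job is handed in, with the robot touching nothing.
It also fails if it takes over 72 s, if anything falls off the work surface, if the arm or the gripper's body presses on something with over 40 N, if the wrist force passes 120 N, or if a joint passes its speed limit or range.

## Working session

There is one attempt and no reset: what is moved stays moved. The work goes in short steps, Python scripts to look and compute and a tool call to move; the robot and the scene stay as the last step left them, time stands still between calls to the robot, and variables do not carry over. Pictures are saved under pics/ and viewed, at most 10 in all, crops included, and the job is handed in when it is done.

Besides the shell and the picture viewer there is one more tool, called after ">>>" as name(argument=value, ...) on one line, values as JSON. apply_moves: Moves the arm, as the interface text tells. Its arguments: {"type":"object","properties":{"dp":{"type":"array"},"turn":{"type":"array"},"grip":{"type":"array"},"newtons":{"type":"number"}},"required":["dp","turn","grip"]}

```bash
mkdir -p pics; python3 - <<'E'
from workcell import env
import cv2
for n in("side","top"):
    cv2.imwrite(f"pics/{n}0.png",cv2.resize(env.snapshot(n),(784,588))[:,:,::-1])
    m=env.camera_model(n); print({k:v for k,v in m.items()})
print(env.sense())
E
```

```text
{'fx': 460.409272816292, 'fy': 460.409272816292, 'cx': 281.270623863065, 'cy': 204.21910785502976, 'extrinsics': array([[-9.41348008e-01, -3.37436815e-01, -5.69847516e-04,
         3.95015863e-01],
       [ 1.47062335e-01, -4.11778786e-01,  8.99339147e-01,
        -2.29983404e-01],
       [-3.03704788e-01,  8.46507311e-01,  4.37251386e-01,
        -1.13985430e+00],
       [ 0.00000000e+00,  0.00000000e+00,  0.00000000e+00,
         1.00000000e+00]])}
{'fx': 498.09215958144443, 'fy': 498.09215958144443, 'cx': 281.57591674726353, 'cy': 212.19554621630007, 'extrinsics': array([[-0.19164995, -0.98138989,  0.01200746,  0.02969508],
       [ 0.86491248, -0.1630959 ,  0.4746853 , -0.48355139],
       [-0.46389299,  0.10135882,  0.88007368, -1.33651039],
       [ 0.        ,  0.        ,  0.        ,  1.        ]])}
{'clock': 0.1, 'joint_pos': array([ 1.09229786,  0.60009211, -0.00250281,  1.60005707,  0.00179552,
        0.94292401, -0.07980207]), 'qvel': array([ 0.00027417, -0.00033158, -0.00036452, -0.00191074, -0.00080647,
       -0.00128965,  0.00102775]), 'joint_efforts': array([ 5.80893131e-03, -7.77995038e+01,  1.57144569e+00, -2.58626157e+01,
        1.28977373e-02,  5.59125197e-03,  1.13973275e-05]), 'ee_pos': array([ 0.28332387, -0.66687527,  0.2304674 ]), 'orientation': array([-3.07701947e+00, -6.26656468e-01,  7.00575445e-04]), 'wrist_force': array([ 0.38844693, -0.0272057 ,  0.37024944]), 'moment': array([-0.01351207, -0.00028221, -0.02671274]), 'grip_force': 0.0, 'opening': 0.08530860741571836}
```

View pics/side0.png

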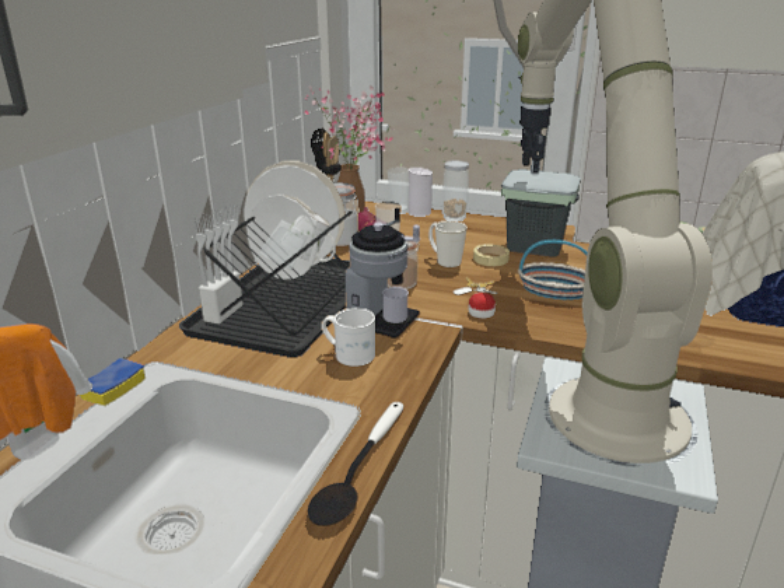

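View pics/top0.png

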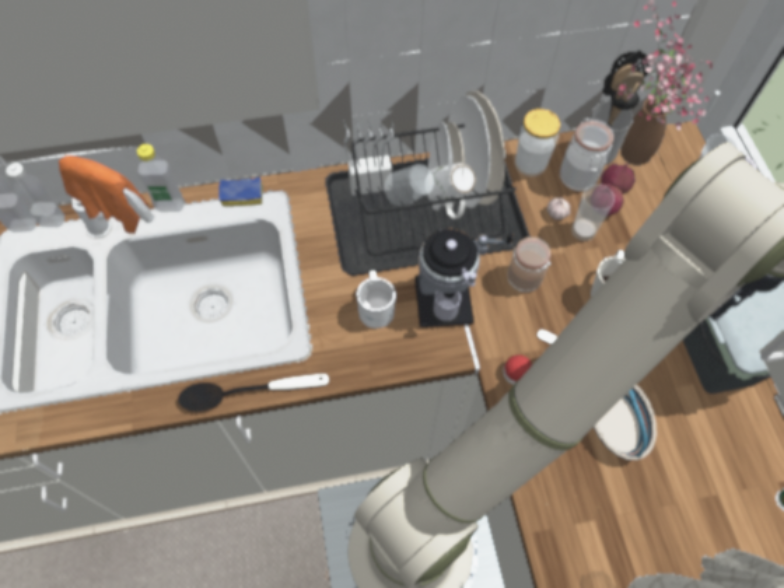

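The grinder stands at about (450,260) in the top view and (378,250) in the side view. The mug is to its left, the jar to its right, and the timer (red) is at (518,367) in the top view. I'll enlarge both views around it.

```bash
python3 - <<'E'
from workcell import env
import cv2,numpy as np
t=env.snapshot("top")[150:240,285:395]; s=env.snapshot("side")[150:245,225:320]
cv2.imwrite("pics/t1.png",cv2.resize(t,None,fx=6,fy=6,interpolation=cv2.INTER_CUBIC)[:,:,::-1])
cv2.imwrite("pics/s1.png",cv2.resize(s,None,fx=6,fy=6,interpolation=cv2.INTER_CUBIC)[:,:,::-1])
E
```

```text
(no output)
```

View pics/t1.png

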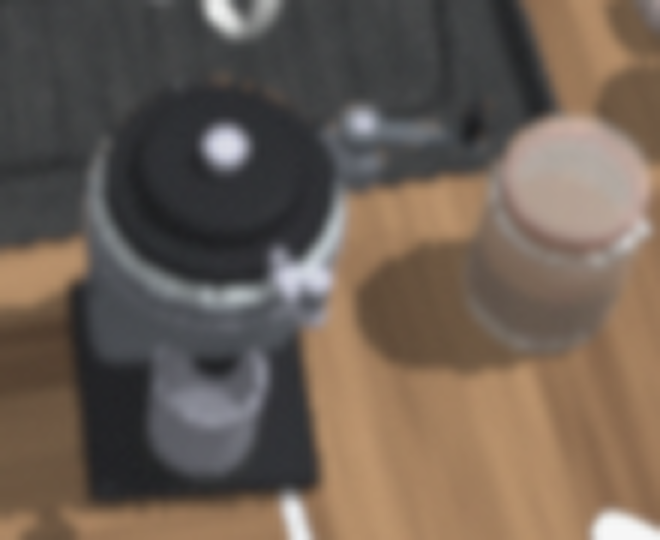

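View pics/s1.png

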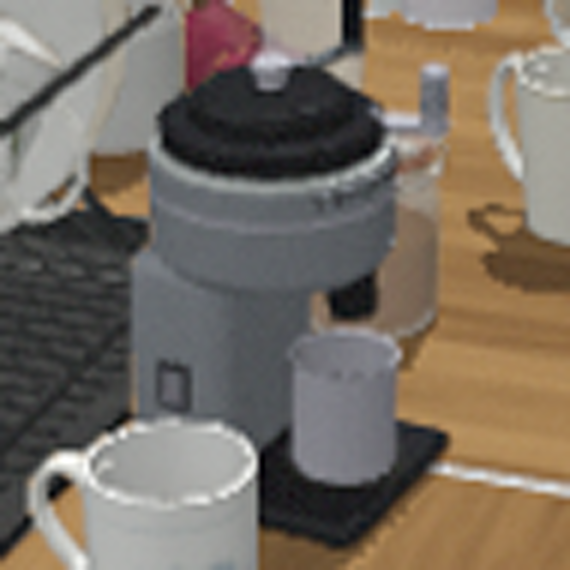

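```bash
cat > h.py <<'E'
from workcell import env
import numpy as np
from scipy.optimize import least_squares
def proj(n,p):
    m=env.camera_model(n);c=(m["extrinsics"]@np.r_[p,1])[:3]
    return np.array([m["cx"]+m["fx"]*c[0]/-c[2],m["cy"]+m["fy"]*-c[1]/-c[2]])
def ray(n,uv,z):
    m=env.camera_model(n);E=m["extrinsics"];R=E[:3,:3];o=-R.T@E[:3,3]
    d=R.T@np.array([(uv[0]-m["cx"])/m["fx"],-(uv[1]-m["cy"])/m["fy"],-1]);return o+d*(z-o[2])/d[2]
T=lambda u,v:((u-2.5)/6+285,(v-2.5)/6+150)
S=lambda u,v:((u-2.5)/6+225,(v-2.5)/6+150)
E
python3 - <<'E'
from h import *
np.set_printoptions(precision=4,suppress=True)
print("knob",ray("top",T(225,148),.226),ray("side",S(268,70),.228))
print("peg",[ray("top",T(*p),.216) for p in((313,290),(300,285))],ray("side",S(434,98),.216))
print("baseF",[ray("top",T(*p),z) for z in(0,.015) for p in((92,500),(317,489))])
print("clampknob",ray("top",T(470,125),.214),"pivot",ray("top",T(360,122),.216))
print("jar",ray("top",T(572,185),.118),"mug",ray("top",((376)/1.4,290/1.4),.091))
E
```

```text
knob [ 0.5234 -0.1851  0.226 ] [ 0.5217 -0.1805  0.228 ]
peg [array([ 0.4466, -0.2095,  0.216 ]), array([ 0.4503, -0.2042,  0.216 ])] [ 0.4429 -0.2014  0.216 ]
baseF [array([ 0.4616, -0.1185,  0.    ]), array([ 0.4459, -0.2359,  0.    ]), array([ 0.4545, -0.1163,  0.015 ]), array([ 0.439 , -0.2324,  0.015 ])]
clampknob [ 0.5218 -0.3055  0.214 ] pivot [ 0.5319 -0.2539  0.216 ]
jar [ 0.535  -0.3784  0.118 ] mug [ 0.521  -0.0304  0.091 ]
```

>>> apply_moves(dp=[[0, 0, -33], [0, 0, -33], [0, 0, -33], [22, -24, 0], [22, -24, 0], [22, -24, 0], [22, -24, 0], [22, -24, 0], [22, -24, 0], [22, -24, 0], [22, -24, 0], [22, -24, 0], [22, -24, 0], [22, -24, 0], [22, -24, 0], [22, -24, 0], [22, -24, 0], [22, -24, 0], [0, 0, 0], [0, 0, 0]], turn=[[0, 0, 0], [0, 0, 0], [0, 0, 0], [0, 0, 0], [0, 0, 0], [0, 0, 0], [0, 0, 0], [0, 0, 0], [0, 0, 0], [0, 0, 0], [0, 0, 0], [0, 0, 0], [0, 0, 0], [0, 0, 0], [0, 0, 0], [0, 0, 0], [0, 0, 0], [0, 0, 0], [0, 0, 0.062], [0, 0, 0.062]], grip=[0.45, 0.45, 0.45, 0.45, 0.45, 0.45, 0.45, 0.45, 0.45, 0.45, 0.45, 0.45, 0.45, 0.45, 0.45, 0.45, 0.45, 0.45, 0.45, 0.45], newtons=20)

```text
clock: 1.87
ee_pos: [0.4471, -0.2047, 0.3304]
orientation: [-3.111, -0.437, -0.0]
wrist_force: [0.1, -1.0, 0.8]
opening: 0.0468
grip_force: 0.0
```

>>> apply_moves(dp=[[0, 0, 30], [0, 0, 30], [0, 0, 25], [0, 0, 0]], turn=[[0, 0, 0], [0, 0, 0], [0, 0, 0], [0, 0, 0]], grip=[0.45, 0.45, 0.45, 0.45])

```text
clock: 2.2
ee_pos: [0.4442, -0.206, 0.2415]
orientation: [-3.108, -0.435, 0.009]
wrist_force: [-0.5, 0.5, -0.3]
opening: 0.0466
grip_force: 0.0
```

```bash
python3 - <<'E'
from h import *
import cv2
t=env.snapshot("top")[140:230,285:395]; s=env.snapshot("side")[115:210,225:345]
f=lambda a,k:cv2.resize(a,None,fx=k,fy=k,interpolation=cv2.INTER_CUBIC)
s=f(s,3.6);t=f(t,3.3);H=max(len(s),len(t))
pad=lambda a:np.pad(a,((0,H-len(a)),(0,0),(0,0)))
cv2.imwrite("pics/b2.png",np.hstack([pad(s),pad(t)])[:,:800,::-1]);print(s.shape,t.shape)
p=env.sense()["ee_pos"];print(p,[proj(n,p+[0,0,d]) for n in("side","top") for d in (0,-.029)])
E
```

```text
(342, 432, 3) (297, 363, 3)
[ 0.44624314 -0.20676857  0.24527281] [array([296.55080511, 155.76092322]), array([296.41351179, 165.07047775]), array([336.99030244, 192.78316267]), array([335.83486273, 198.13349998])]
```

View pics/b2.png

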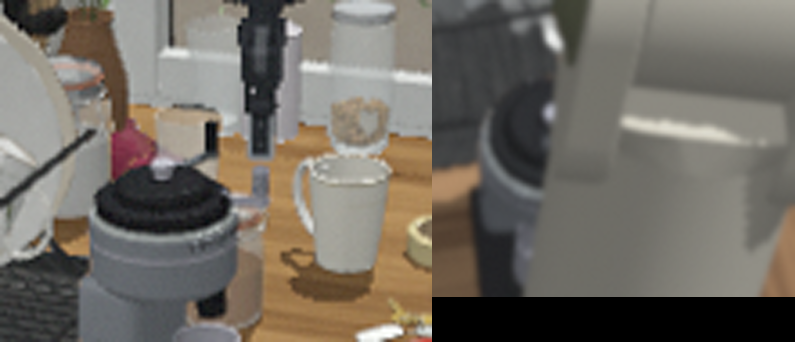

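The side view shows the fingers (261,150) right above the peg (261,185). The arm hides the top view. The opening covers the remaining uncertainty, so I go down.

>>> apply_moves(dp=[[0, 0, 10], [0, 0, 10], [0, 0, 10], [0, 0, 7], [0, 0, 0], [0, 0, 0]], turn=[[0, 0, 0], [0, 0, 0], [0, 0, 0], [0, 0, 0], [0, 0, 0], [0, 0, 0]], grip=[0.45, 0.45, 0.45, 0.45, 0.45, 0.45])

```text
clock: 2.8
ee_pos: [0.4463, -0.2068, 0.2079]
orientation: [-3.111, -0.435, 0.001]
wrist_force: [0.3, -0.6, 0.0]
opening: 0.0471
grip_force: 0.0
```

>>> apply_moves(dp=[[0, 0, 0], [0, 0, 0], [0, 0, 0], [0, 0, 0], [0, 0, 0], [0, 0, 0]], turn=[[0, 0, 0], [0, 0, 0], [0, 0, 0], [0, 0, 0], [0, 0, 0], [0, 0, 0]], grip=[0.6, 0.7, 0.75, 0.78, 0.78, 0.78])

```text
clock: 3.3
ee_pos: [0.4465, -0.2069, 0.2084]
orientation: [3.111, 0.435, 0.0]
wrist_force: [0.3, -0.8, -0.1]
opening: 0.0191
grip_force: 0.0
```

>>> apply_moves(dp=[[0, 0, 0], [0, 0, 0], [0, 0, 0], [0, 0, 0]], turn=[[0, 0, 0], [0, 0, 0], [0, 0, 0], [0, 0, 0]], grip=[0.82, 0.85, 0.85, 0.85])

```text
clock: 3.63
ee_pos: [0.4465, -0.2073, 0.2084]
orientation: [3.111, 0.434, 0.0]
wrist_force: [-0.4, -2.8, 2.0]
opening: 0.0136
grip_force: 16.6
```

>>> apply_moves(dp=[[0, 0, 0], [0, 0, 0], [0, -2.24, 0], [0, -2.24, 0], [0, -2.24, 0], [0, -2.24, 0], [0, -2.24, 0], [0.2, -2.24, 0], [0, -2.24, 0], [0, -2.24, 0], [0, -2.24, 0], [0, -2.24, 0], [0.2, -2.24, 0], [0, -2.24, 0], [0, -2.24, 0], [0, -2.24, 0], [0, -2.24, 0], [0.1, 0, 0], [0, 0, 0], [0, 0, 0]], turn=[[0, 0, -0.032], [0, 0, 0], [0, 0, 0.028], [0, 0, 0.028], [0, 0, 0.028], [0, 0, 0.028], [0, 0, 0.028], [0, 0, 0.028], [0, 0, 0.028], [0, 0, 0.028], [0, 0, 0.028], [0, 0, 0.028], [0, 0, 0.028], [0, 0, 0.028], [0, 0, 0.028], [0, 0, 0.028], [0, 0, 0.028], [0, 0, 0], [0, 0, 0], [0, 0, 0]], grip=[0.783, 0.783, 0.783, 0.783, 0.783, 0.783, 0.783, 0.783, 0.783, 0.783, 0.783, 0.783, 0.783, 0.783, 0.783, 0.783, 0.783, 0.783, 0.783, 0.783])

```text
clock: 5.3
ee_pos: [0.4431, -0.1735, 0.2082]
orientation: [-3.137, 0.172, 0.001]
wrist_force: [-0.0, -0.1, -0.5]
opening: 0.0185
grip_force: 0.0
```

```bash
cat >> h.py <<'E'
def rep(ax=(.5225,-.183),yaw=-.133):
    from scipy.spatial.transform import Rotation as R
    s=env.sense();M=R.from_rotvec(s["orientation"]).as_matrix();p=s["ee_pos"];d=p[:2]-ax
    f=M.T@s["wrist_force"]
    print("t%.2f r=%.1fmm phi=%.4f toolyaw=%.4f z=%.4f  Ftool=%s op=%.4f grip=%.1f tilt=%.3f"%(s["clock"],1e3*np.hypot(*d),np.arctan2(-d[1],-d[0])-yaw,np.arctan2(M[1,0],M[0,0])-yaw,p[2],f.round(1),s["opening"],s["grip_force"],np.arccos(-M[2,2])))
E
python3 -c "
from h import *
rep()"
```

```text
t5.30 r=80.0mm phi=0.0146 toolyaw=0.0236 z=0.2082  Ftool=[0.  0.1 0.5] op=0.0185 grip=0.0 tilt=0.000
```

>>> apply_moves(dp=[[0, -2.24, 0], [0, -2.24, 0], [0, -2.24, 0], [0.2, -2.24, 0], [0, -2.24, 0], [0, -2.24, 0], [0, -2.24, 0], [0, -2.24, 0], [0.2, -2.24, 0], [0, -2.24, 0], [0, 0, 0], [0, 0, 0]], turn=[[0, 0, 0.028], [0, 0, 0.028], [0, 0, 0.028], [0, 0, 0.028], [0, 0, 0.028], [0, 0, 0.028], [0, 0, 0.028], [0, 0, 0.028], [0, 0, 0.028], [0, 0, 0.028], [0, 0, 0], [0, 0, 0]], grip=[0.783, 0.783, 0.783, 0.783, 0.783, 0.783, 0.783, 0.783, 0.783, 0.783, 0.783, 0.783])

```text
clock: 6.3
ee_pos: [0.4487, -0.152, 0.2082]
orientation: [-3.082, 0.607, 0.0]
wrist_force: [-0.2, -1.1, 0.4]
opening: 0.0186
grip_force: 0.0
```

```bash
python3 -c "
from h import *
rep()"
```

```text
t6.30 r=80.0mm phi=-0.2648 toolyaw=-0.2558 z=0.2082  Ftool=[ 0.2  1.1 -0.4] op=0.0186 grip=0.0 tilt=0.000
```

>>> apply_moves(dp=[[0, -2.24, 0], [0, -2.24, 0], [0.1, -2.24, 0], [0, -2.24, 0], [0.1, -2.24, 0], [0, 0, 0], [0, 0, 0]], turn=[[0, 0, 0.028], [0, 0, 0.028], [0, 0, 0.028], [0, 0, 0.028], [0, 0, 0.028], [0, 0, 0], [0, 0, 0]], grip=[0.783, 0.783, 0.783, 0.783, 0.783, 0.783, 0.783])

```text
clock: 6.88
ee_pos: [0.4537, -0.1421, 0.2082]
orientation: [-3.033, 0.82, 0.0]
wrist_force: [-0.4, -0.0, -0.7]
opening: 0.019
grip_force: 0.0
```

>>> apply_moves(dp=[[0, -0.8, 0], [0, -0.8, 0], [0, -0.8, 0], [0.1, -0.8, 0], [0, 0, 0], [0, 0, 0]], turn=[[0, 0, 0.01], [0, 0, 0.01], [0, 0, 0.01], [0, 0, 0.01], [0, 0, 0], [0, 0, 0]], grip=[0.783, 0.783, 0.783, 0.783, 0.783, 0.783])

```text
clock: 7.38
ee_pos: [0.4552, -0.1398, 0.2082]
orientation: [3.014, -0.884, -0.001]
wrist_force: [-2.2, -5.4, 1.6]
opening: 0.018
grip_force: 2.1
```

```bash
python3 -c "
from h import *
rep()"
```

```text
t7.38 r=80.0mm phi=-0.4372 toolyaw=-0.4375 z=0.2082  Ftool=[ 1.   5.7 -1.6] op=0.0180 grip=2.1 tilt=0.001
```

>>> apply_moves(dp=[[0, -0.8, 0], [0, 0, 0], [0, 0, 0]], turn=[[0, 0, 0.01], [0, 0, 0], [0, 0, 0]], grip=[0.783, 0.783, 0.783])

```text
clock: 7.63
ee_pos: [0.4555, -0.1393, 0.2082]
orientation: [3.009, -0.9, -0.001]
wrist_force: [-3.7, -4.7, 1.8]
opening: 0.0186
grip_force: 2.9
```

>>> apply_moves(dp=[[0, -0.8, 0], [0, 0, 0], [0, 0, 0]], turn=[[0, 0, 0.01], [0, 0, 0], [0, 0, 0]], grip=[0.783, 0.783, 0.783])

```text
clock: 7.88
ee_pos: [0.4558, -0.1389, 0.2082]
orientation: [3.004, -0.915, -0.001]
wrist_force: [-3.6, -5.9, 2.1]
opening: 0.0184
grip_force: 3.5
```

```bash
python3 -c "
from h import *
rep()"
```

```text
t7.88 r=80.0mm phi=-0.4511 toolyaw=-0.4583 z=0.2082  Ftool=[ 0.3  6.9 -2.1] op=0.0184 grip=3.5 tilt=0.001
```

>>> apply_moves(dp=[[0, -1.6, 0], [0, -1.6, 0], [0.1, -1.6, 0], [0, -1.6, 0], [0, 0, 0], [0, 0, 0]], turn=[[0, 0, 0.02], [0, 0, 0.02], [0, 0, 0.02], [0, 0, 0.02], [0, 0, 0], [0, 0, 0]], grip=[0.783, 0.783, 0.783, 0.783, 0.783, 0.783])

```text
clock: 8.38
ee_pos: [0.4607, -0.1323, 0.2083]
orientation: [-2.967, 1.031, -0.001]
wrist_force: [0.1, 0.5, -1.2]
opening: 0.0186
grip_force: 0.0
```

>>> apply_moves(dp=[[0, -0.8, 0], [0, -0.8, 0], [0, -0.8, 0], [0.1, -0.8, 0], [0, 0, 0], [0, 0, 0]], turn=[[0, 0, 0.01], [0, 0, 0.01], [0, 0, 0.01], [0, 0, 0.01], [0, 0, 0], [0, 0, 0]], grip=[0.783, 0.783, 0.783, 0.783, 0.783, 0.783])

```text
clock: 8.88
ee_pos: [0.4619, -0.1309, 0.2082]
orientation: [2.945, -1.093, -0.001]
wrist_force: [-3.0, -2.2, 1.2]
opening: 0.0185
grip_force: 2.0
```

```bash
python3 -c "
from h import *
rep()"
```

```text
t8.88 r=79.9mm phi=-0.5776 toolyaw=-0.5776 z=0.2082  Ftool=[-0.8  3.6 -1.2] op=0.0185 grip=2.0 tilt=0.001
```

>>> apply_moves(dp=[[0, -0.8, 0], [0, 0, 0], [0, 0, 0]], turn=[[0, 0, 0.01], [0, 0, 0], [0, 0, 0]], grip=[0.783, 0.783, 0.783])

```text
clock: 9.13
ee_pos: [0.4623, -0.1304, 0.2082]
orientation: [2.939, -1.108, -0.001]
wrist_force: [-2.5, -5.1, 2.6]
opening: 0.0185
grip_force: 2.8
```

>>> apply_moves(dp=[[0, -0.8, 0], [0, 0, 0], [0, 0, 0]], turn=[[0, 0, 0.01], [0, 0, 0], [0, 0, 0]], grip=[0.783, 0.783, 0.783])

```text
clock: 9.38
ee_pos: [0.4627, -0.1301, 0.2082]
orientation: [2.933, -1.123, -0.001]
wrist_force: [-2.8, -5.2, 1.6]
opening: 0.0186
grip_force: 3.4
```

```bash
python3 -c "
from h import *
rep()"
```

```text
t9.38 r=79.9mm phi=-0.5912 toolyaw=-0.5984 z=0.2082  Ftool=[ 1.4  5.8 -1.6] op=0.0186 grip=3.4 tilt=0.001
```

>>> apply_moves(dp=[[0, -1.6, 0], [0, -1.6, 0], [0.1, -1.6, 0], [0, -1.6, 0], [0, 0, 0], [0, 0, 0]], turn=[[0, 0, 0.02], [0, 0, 0.02], [0, 0, 0.02], [0, 0, 0.02], [0, 0, 0], [0, 0, 0]], grip=[0.783, 0.783, 0.783, 0.783, 0.783, 0.783])

```text
clock: 9.88
ee_pos: [0.4683, -0.1241, 0.2083]
orientation: [-2.888, 1.236, -0.0]
wrist_force: [0.2, -0.6, 0.5]
opening: 0.0185
grip_force: 0.0
```

>>> apply_moves(dp=[[0, -0.8, 0], [0, -0.8, 0], [0, -0.8, 0], [0.1, -0.8, 0], [0, 0, 0], [0, 0, 0]], turn=[[0, 0, 0.01], [0, 0, 0.01], [0, 0, 0.01], [0, 0, 0.01], [0, 0, 0], [0, 0, 0]], grip=[0.783, 0.783, 0.783, 0.783, 0.783, 0.783])

```text
clock: 10.38
ee_pos: [0.4695, -0.1233, 0.2082]
orientation: [2.86, -1.297, -0.001]
wrist_force: [-3.6, -3.8, 3.0]
opening: 0.0189
grip_force: 2.5
```

```bash
python3 -c "
from h import *
rep()"
```

```text
t10.38 r=79.8mm phi=-0.7116 toolyaw=-0.7185 z=0.2082  Ftool=[ 0.5  5.3 -2.9] op=0.0189 grip=2.5 tilt=0.001
```

>>> apply_moves(dp=[[0, -0.4, 0], [0, 0, 0], [0, 0, 0]], turn=[[0, 0, 0.005], [0, 0, 0], [0, 0, 0]], grip=[0.783, 0.783, 0.783])

```text
clock: 10.63
ee_pos: [0.4696, -0.1232, 0.2082]
orientation: [2.857, -1.304, -0.002]
wrist_force: [-4.0, -4.6, 1.7]
opening: 0.0183
grip_force: 2.9
```

>>> apply_moves(dp=[[0, -0.4, 0], [0, 0, 0], [0, 0, 0]], turn=[[0, 0, 0.005], [0, 0, 0], [0, 0, 0]], grip=[0.783, 0.783, 0.783])

```text
clock: 10.88
ee_pos: [0.4697, -0.1231, 0.2082]
orientation: [2.853, -1.312, -0.002]
wrist_force: [-3.3, -5.0, 2.9]
opening: 0.0191
grip_force: 3.4
```

```bash
python3 -c "
from h import *
rep()"
```

```text
t10.88 r=79.8mm phi=-0.7155 toolyaw=-0.7289 z=0.2082  Ftool=[ 1.6  5.8 -2.9] op=0.0191 grip=3.4 tilt=0.002
```

>>> apply_moves(dp=[[0, -0.4, 0], [0, 0, 0], [0, 0, 0]], turn=[[0, 0, 0.005], [0, 0, 0], [0, 0, 0]], grip=[0.783, 0.783, 0.783])

```text
clock: 11.13
ee_pos: [0.4699, -0.123, 0.2082]
orientation: [2.849, -1.319, -0.002]
wrist_force: [-4.0, -6.2, 2.8]
opening: 0.0187
grip_force: 3.8
```

>>> apply_moves(dp=[[0, -0.4, 0], [0, 0, 0], [0, 0, 0]], turn=[[0, 0, 0.005], [0, 0, 0], [0, 0, 0]], grip=[0.783, 0.783, 0.783])

```text
clock: 11.38
ee_pos: [0.47, -0.123, 0.2082]
orientation: [2.846, -1.326, -0.003]
wrist_force: [-5.7, -6.6, 3.0]
opening: 0.0187
grip_force: 4.3
```

```bash
python3 -c "
from h import *
rep()"
```

```text
t11.38 r=79.8mm phi=-0.7187 toolyaw=-0.7392 z=0.2082  Ftool=[ 1.4  8.6 -3. ] op=0.0187 grip=4.3 tilt=0.003
```

>>> apply_moves(dp=[[0, -0.4, 0], [0, -0.4, 0], [0, 0, 0], [0, 0, 0]], turn=[[0, 0, 0.005], [0, 0, 0.005], [0, 0, 0], [0, 0, 0]], grip=[0.783, 0.783, 0.783, 0.783])

```text
clock: 11.72
ee_pos: [0.4702, -0.1228, 0.2081]
orientation: [2.838, -1.341, -0.003]
wrist_force: [-6.7, -9.3, 4.7]
opening: 0.0184
grip_force: 5.1
```

```bash
python3 -c "
from h import *
rep()"
```

```text
t11.72 r=79.7mm phi=-0.7225 toolyaw=-0.7496 z=0.2081  Ftool=[ 2.9 11.1 -4.7] op=0.0184 grip=5.1 tilt=0.003
```

>>> apply_moves(dp=[[0, -0.4, 0], [0, -0.4, 0], [0, 0, 0], [0, 0, 0], [0, 0, 0]], turn=[[0, 0, 0.003], [0, 0, 0.003], [0, 0, 0], [0, 0, 0], [0, 0, 0]], grip=[0.783, 0.783, 0.783, 0.783, 0.783])

```text
clock: 12.13
ee_pos: [0.4705, -0.1227, 0.2081]
orientation: [2.834, -1.35, -0.004]
wrist_force: [-7.7, -9.1, 5.6]
opening: 0.0186
grip_force: 6.0
```

```bash
python3 -c "
from h import *
rep()"
```

```text
t12.13 r=79.7mm phi=-0.7261 toolyaw=-0.7560 z=0.2081  Ftool=[ 2.3 11.7 -5.5] op=0.0186 grip=6.0 tilt=0.004
```

The force went straight on rising to about 12 N, above the 8 N of any notch, so this is the zero stop. I ease off to notch 0, then click right.

>>> apply_moves(dp=[[0, 1.6, 0], [0, 1.6, 0], [0, 1.6, 0], [0, 1.6, 0], [0, 0, 0], [0, 0, 0], [0, 0, 0], [0, 0, 0]], turn=[[0, 0, -0.019], [0, 0, -0.019], [0, 0, -0.019], [0, 0, -0.019], [0, 0, 0], [0, 0, 0], [0, 0, 0], [0, 0, 0]], grip=[0.783, 0.783, 0.783, 0.783, 0.783, 0.783, 0.783, 0.783])

```text
clock: 12.8
ee_pos: [0.4681, -0.1245, 0.2083]
orientation: [-2.887, 1.238, -0.0]
wrist_force: [0.4, -0.1, 0.9]
opening: 0.0187
grip_force: 0.0
```

```bash
python3 -c "
from h import *
rep()"
```

```text
t12.80 r=79.9mm phi=-0.6881 toolyaw=-0.6772 z=0.2083  Ftool=[ 0.4 -0.2 -0.9] op=0.0187 grip=0.0 tilt=0.000
```

>>> apply_moves(dp=[[0, 2.24, 0], [0, 2.24, 0], [0.1, 2.24, 0], [0, 0, 0], [0, 2.24, 0], [0, 2.24, 0], [0, 0, 0], [0, 0, 0], [0, 0, 0], [0, 0, 0]], turn=[[0, 0, -0.028], [0, 0, -0.028], [0, 0, -0.028], [0, 0, 0], [0, 0, -0.028], [0, 0, -0.028], [0, 0, 0], [0, 0, 0], [0, 0, 0], [0, 0, 0]], grip=[0.783, 0.783, 0.783, 0.783, 0.783, 0.783, 0.783, 0.783, 0.783, 0.783])

```text
clock: 13.63
ee_pos: [0.4602, -0.133, 0.2082]
orientation: [2.966, -1.034, -0.0]
wrist_force: [-0.5, 0.3, 0.9]
opening: 0.0187
grip_force: 0.0
```

```bash
python3 -c "
from h import *
rep()"
```

```text
t13.63 r=79.8mm phi=-0.5434 toolyaw=-0.5380 z=0.2082  Ftool=[-0.6  0.1 -0.9] op=0.0187 grip=0.0 tilt=0.000
```

Notch 1: settled and unloaded.

>>> apply_moves(dp=[[0, 2.24, 0], [0, 2.24, 0], [0.1, 2.24, 0], [0, 0, 0], [0, 2.24, 0], [0, 2.0, 0], [0, 0, 0], [0, 0, 0], [0, 0, 0], [0, 0, 0]], turn=[[0, 0, -0.028], [0, 0, -0.028], [0, 0, -0.028], [0, 0, 0], [0, 0, -0.028], [0, 0, -0.028], [0, 0, 0], [0, 0, 0], [0, 0, 0], [0, 0, 0]], grip=[0.783, 0.783, 0.783, 0.783, 0.783, 0.783, 0.783, 0.783, 0.783, 0.783])

```text
clock: 14.47
ee_pos: [0.454, -0.142, 0.2082]
orientation: [3.031, -0.824, -0.0]
wrist_force: [0.6, -0.9, 0.4]
opening: 0.0184
grip_force: 0.0
```

```bash
python3 -c "
from h import *
rep()"
```

```text
t14.47 r=79.8mm phi=-0.4056 toolyaw=-0.3981 z=0.2082  Ftool=[ 0.9  0.5 -0.4] op=0.0184 grip=0.0 tilt=0.000
```

>>> apply_moves(dp=[[0, 2.24, 0], [0, 2.24, 0], [0.1, 2.24, 0], [0, 0, 0], [0, 2.24, 0], [0, 2.24, 0], [0, 0, 0], [0, 0, 0], [0, 0, 0], [0, 0, 0]], turn=[[0, 0, -0.028], [0, 0, -0.028], [0, 0, -0.028], [0, 0, 0], [0, 0, -0.028], [0, 0, -0.028], [0, 0, 0], [0, 0, 0], [0, 0, 0], [0, 0, 0]], grip=[0.783, 0.783, 0.783, 0.783, 0.783, 0.783, 0.783, 0.783, 0.783, 0.783])

```text
clock: 15.3
ee_pos: [0.449, -0.152, 0.2082]
orientation: [3.082, -0.61, -0.0]
wrist_force: [0.8, -0.4, -0.3]
opening: 0.0187
grip_force: 0.0
```

```bash
python3 -c "
from h import *
rep()"
```

```text
t15.30 r=79.8mm phi=-0.2655 toolyaw=-0.2580 z=0.2082  Ftool=[0.8 0.  0.3] op=0.0187 grip=0.0 tilt=0.000
```

>>> apply_moves(dp=[[0, 2.24, 0], [0, 2.24, 0], [0.1, 2.24, 0], [0, 0, 0], [0, 2.24, 0], [0, 2.24, 0], [0, 0, 0], [0, 0, 0], [0, 0, 0], [0, 0, 0]], turn=[[0, 0, -0.028], [0, 0, -0.028], [0, 0, -0.028], [0, 0, 0], [0, 0, -0.028], [0, 0, -0.028], [0, 0, 0], [0, 0, 0], [0, 0, 0], [0, 0, 0]], grip=[0.783, 0.783, 0.783, 0.783, 0.783, 0.783, 0.783, 0.783, 0.783, 0.783])

```text
clock: 16.13
ee_pos: [0.4454, -0.1627, 0.2082]
orientation: [3.117, -0.393, -0.0]
wrist_force: [0.8, -0.4, 0.4]
opening: 0.0182
grip_force: 0.0
```

```bash
python3 -c "
from h import *
rep()"
```

```text
t16.13 r=79.7mm phi=-0.1249 toolyaw=-0.1181 z=0.2082  Ftool=[ 0.8  0.2 -0.4] op=0.0182 grip=0.0 tilt=0.000
```

Fourth notch, and the cage is unloaded. I open, lift clear and go above the clamp knob.

>>> apply_moves(dp=[[0, 0, 0], [0, 0, 0], [0, 0, -15], [0, 0, -30], [0, 0, -30], [22, 24, 0], [22, 24, 0], [22, 24, 0], [22, 24, 0], [22, 24, 0], [0, 0, 0]], turn=[[0, 0, 0], [0, 0, 0], [0, 0, 0], [0, 0, 0], [0, 0, 0], [0, 0, 0], [0, 0, 0], [0, 0, 0], [0, 0, 0], [0, 0, 0], [0, 0, 0]], grip=[0.65, 0.65, 0.65, 0.65, 0.55, 0.52, 0.52, 0.52, 0.52, 0.52, 0.52])

```text
clock: 17.05
ee_pos: [0.5239, -0.3119, 0.2829]
orientation: [3.113, -0.399, 0.003]
wrist_force: [0.8, -0.8, 0.4]
opening: 0.0407
grip_force: 0.0
```

>>> apply_moves(dp=[[0, 0, 0], [0, 0, 0], [0, 0, 0], [0, 0, 0], [0, 0, 0], [0, 0, 0], [0, 0, 0], [0, 0, 0], [0, 0, 0], [0, 0, 0], [0, 0, 0], [0, 0, 0], [0, 0, 0], [0, 0, 0], [0, 0, 0], [0, 0, 0]], turn=[[0, 0, -0.1], [0, 0, -0.1], [0, 0, -0.1], [0, 0, -0.1], [0, 0, -0.1], [0, 0, -0.1], [0, 0, -0.1], [0, 0, -0.1], [0, 0, -0.1], [0, 0, -0.1], [0, 0, -0.1], [0, 0, -0.1], [0, 0, -0.1], [0, 0, -0.1], [0, 0, -0.08], [0, 0, 0]], grip=[0.52, 0.52, 0.52, 0.52, 0.52, 0.52, 0.52, 0.52, 0.52, 0.52, 0.52, 0.52, 0.52, 0.52, 0.52, 0.52])

```text
clock: 18.38
ee_pos: [0.522, -0.306, 0.2831]
orientation: [-2.563, -1.816, 0.0]
wrist_force: [-0.3, -1.0, 0.3]
opening: 0.0408
grip_force: 0.0
```

```bash
python3 - <<'E'
from h import *
import cv2
rep()
p=env.sense()["ee_pos"];print(p)
t=env.snapshot("top")[130:220,285:395]; s=env.snapshot("side")[105:200,235:355]
f=lambda a,k:cv2.resize(a,None,fx=k,fy=k,interpolation=cv2.INTER_CUBIC)
s=f(s,3.6);t=f(t,3.3);H=max(len(s),len(t))
pad=lambda a:np.pad(a,((0,H-len(a)),(0,0),(0,0)))
cv2.imwrite("pics/b3.png",np.hstack([pad(s),pad(t)])[:,:800,::-1])
E
```

```text
t18.38 r=123.0mm phi=1.6998 toolyaw=1.3660 z=0.2831  Ftool=[-1.1  0.  -0.3] op=0.0408 grip=0.0 tilt=0.000
[ 0.52200725 -0.30604168  0.28308074]
```

View pics/b3.png

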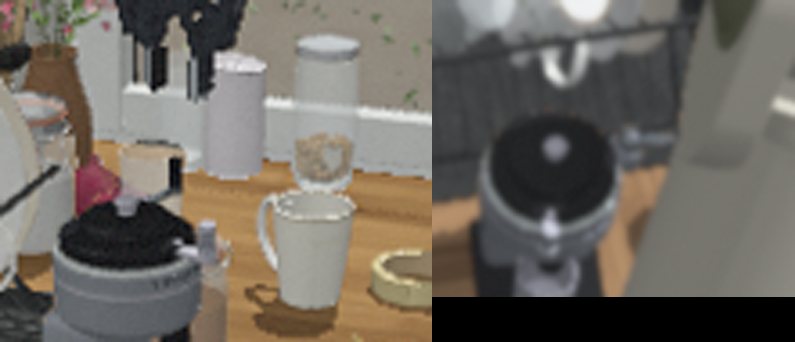

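The black clamp knob sits at (176,165) in the side crop, and the open fingers at (150..205, 90) are centred above it. The peg is at (207,240). Going down.

>>> apply_moves(dp=[[0, 0, 20], [0, 0, 20], [0, 0, 12], [0, 0, 12], [0, 0, 12], [0, 0, 0], [0, 0, 0]], turn=[[0, 0, 0], [0, 0, 0], [0, 0, 0], [0, 0, 0], [0, 0, 0], [0, 0, 0], [0, 0, 0]], grip=[0.52, 0.52, 0.52, 0.52, 0.52, 0.52, 0.52])

```text
clock: 19.07
ee_pos: [0.5222, -0.306, 0.2069]
orientation: [-2.566, -1.811, 0.001]
wrist_force: [0.2, 0.8, 0.6]
opening: 0.0408
grip_force: 0.0
```

>>> apply_moves(dp=[[0, 0, 0], [0, 0, 0], [0, 0, 0], [0, 0, 0], [0, 0, 0], [0, 0, 0], [0, 0, 0], [0, 0, 0]], turn=[[0, 0, 0], [0, 0, 0], [0, 0, 0], [0, 0, 0], [0, 0, 0], [0, 0, 0], [0, 0, 0], [0, 0, 0]], grip=[0.6, 0.7, 0.75, 0.8, 0.84, 0.86, 0.86, 0.86])

```text
clock: 19.73
ee_pos: [0.523, -0.3065, 0.2079]
orientation: [2.565, 1.811, 0.001]
wrist_force: [1.1, -1.3, 4.7]
opening: 0.0121
grip_force: 13.8
```

```bash
python3 -c "
from h import *
rep()"
```

```text
t19.73 r=123.5mm phi=1.7076 toolyaw=1.3627 z=0.2079  Ftool=[-0.8  1.5 -4.7] op=0.0121 grip=13.8 tilt=0.002
```

>>> apply_moves(dp=[[0, 0, 0], [0, 0, -2], [0.1, -2.9, 0], [0.1, -2.9, 0], [0.1, -2.9, 0], [0.1, -2.9, 0], [0.1, -2.9, 0], [0.1, -2.9, 0], [0.1, -2.9, 0], [0.1, -2.9, 0], [0.1, -2.9, 0], [0.1, -2.9, 0], [0.1, -2.9, 0], [0.1, -2.9, 0], [0.1, -2.9, 0], [0.1, -2.9, 0], [0.1, -2.9, 0], [0.1, -2.9, 0], [0, 0, 0], [0, 0, 0]], turn=[[0, 0, 0], [0, 0, 0], [0, 0, 0.056], [0, 0, 0.056], [0, 0, 0.056], [0, 0, 0.056], [0, 0, 0.056], [0, 0, 0.056], [0, 0, 0.056], [0, 0, 0.056], [0, 0, 0.056], [0, 0, 0.056], [0, 0, 0.056], [0, 0, 0.056], [0, 0, 0.056], [0, 0, 0.056], [0, 0, 0.056], [0, 0, 0.056], [0, 0, 0], [0, 0, 0]], grip=[0.765, 0.765, 0.765, 0.765, 0.765, 0.765, 0.765, 0.765, 0.765, 0.765, 0.765, 0.765, 0.765, 0.765, 0.765, 0.765, 0.765, 0.765, 0.765, 0.765])

```text
clock: 21.4
ee_pos: [0.4904, -0.2736, 0.2091]
orientation: [-3.097, -0.525, 0.002]
wrist_force: [-0.3, -0.1, -0.6]
opening: 0.0201
grip_force: 0.0
```

```bash
python3 -c "
from h import *
rep((.5388,-.2578),-.133+np.pi/2)"
```

```text
t21.40 r=50.9mm phi=-1.1220 toolyaw=-1.1019 z=0.2091  Ftool=[-0.3 -0.1  0.6] op=0.0201 grip=0.0 tilt=0.001
```

>>> apply_moves(dp=[[0.1, -2.1, 0], [0.1, -2.1, 0], [0.1, -2.1, 0], [0, -2.1, 0], [0, 0, 0]], turn=[[0, 0, 0.04], [0, 0, 0.04], [0, 0, 0.04], [0, 0, 0.04], [0, 0, 0]], grip=[0.765, 0.765, 0.765, 0.765, 0.765])

```text
clock: 21.82
ee_pos: [0.4887, -0.2659, 0.2091]
orientation: [-3.13, -0.273, 0.001]
wrist_force: [0.6, -1.1, -0.4]
opening: 0.0199
grip_force: 0.5
```

```bash
python3 - <<'E'
from h import *
import cv2
rep((.5388,-.2578),-.133+np.pi/2)
t=env.snapshot("top")[130:220,285:395]; s=env.snapshot("side")[125:205,235:335]
f=lambda a,k:cv2.resize(a,None,fx=k,fy=k,interpolation=cv2.INTER_CUBIC)
s=f(s,5);t=f(t,2.7);H=max(len(s),len(t))
pad=lambda a:np.pad(a,((0,H-len(a)),(0,0),(0,0)))
cv2.imwrite("pics/b4.png",np.hstack([pad(s),pad(t)])[:,:800,::-1])
E
```

```text
t21.82 r=50.8mm phi=-1.2778 toolyaw=-1.2640 z=0.2091  Ftool=[0.4 1.2 0.4] op=0.0199 grip=0.5 tilt=0.001
```

View pics/b4.png

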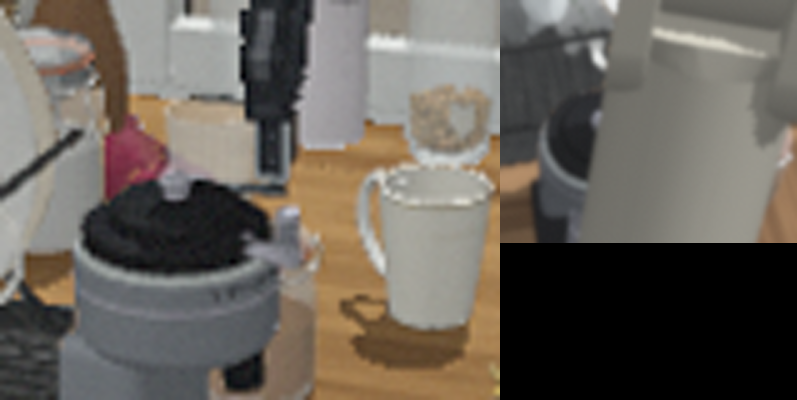

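The clamp arm has followed: its silver end at (265,190) is between the fingers. I carry on to the stop.

>>> apply_moves(dp=[[0, -1.3, 0], [0, -1.3, 0], [0, -1.3, 0], [0, 0, 0]], turn=[[0, 0, 0.025], [0, 0, 0.025], [0, 0, 0.025], [0, 0, 0]], grip=[0.765, 0.765, 0.765, 0.765])

```text
clock: 22.25
ee_pos: [0.4884, -0.2628, 0.2092]
orientation: [3.137, 0.15, 0.001]
wrist_force: [2.4, -5.0, -2.8]
opening: 0.0197
grip_force: 2.5
```

>>> apply_moves(dp=[[0, -1, 0], [0, -1, 0], [0, 0, 0]], turn=[[0, 0, 0.02], [0, 0, 0.02], [0, 0, 0]], grip=[0.765, 0.765, 0.765])

```text
clock: 22.5
ee_pos: [0.4888, -0.2625, 0.2093]
orientation: [3.137, 0.087, 0.003]
wrist_force: [4.0, -10.4, -6.3]
opening: 0.0202
grip_force: 5.4
```

```bash
python3 -c "
from h import *
rep((.5388,-.2578),-.133+np.pi/2)"
```

```text
t22.50 r=50.2mm phi=-1.3436 toolyaw=-1.3826 z=0.2093  Ftool=[ 3.4 10.5  6.3] op=0.0202 grip=5.4 tilt=0.004
```

>>> apply_moves(dp=[[0, -0.8, 0], [0, 0, 0], [0, 0, 0], [0, 2, 0], [0, 2, 0], [0, 1.5, 0], [0, 0, 0], [0, 0, 0], [0, 0, -10], [0, 0, -25], [0, 0, -30], [0, 0, -30], [-30, 0, 0], [-30, 0, 0], [-20, 0, 0]], turn=[[0, 0, 0], [0, 0, 0], [0, 0, 0], [0, 0, 0], [0, 0, 0], [0, 0, 0], [0, 0, 0], [0, 0, 0], [0, 0, 0], [0, 0, 0], [0, 0, 0], [0, 0, 0], [0, 0, 0], [0, 0, 0], [0, 0, 0]], grip=[0.765, 0.765, 0.765, 0.765, 0.765, 0.765, 0.7, 0.65, 0.65, 0.65, 0.65, 0.65, 0.65, 0.65, 0.65])

```text
clock: 23.75
ee_pos: [0.4062, -0.2692, 0.3054]
orientation: [3.14, 0.092, 0.0]
wrist_force: [-0.6, 0.1, -0.5]
opening: 0.0304
grip_force: 0.0
```

>>> apply_moves(dp=[[0, 30, 0], [0, 30, 0], [0, 30, 0], [0, 30, 0], [0, 30, 0], [0, 30, 0], [0, 0, 0], [0, 0, 0]], turn=[[0, 0, 0], [0, 0, 0], [0, 0, 0], [0, 0, 0], [0, 0, 0], [0, 0, 0], [0, 0, 0], [0, 0, 0]], grip=[0.65, 0.65, 0.65, 0.65, 0.65, 0.65, 0.65, 0.65])

```text
clock: 24.42
ee_pos: [0.4186, -0.4501, 0.3044]
orientation: [-3.14, -0.089, 0.001]
wrist_force: [0.9, 1.7, 0.1]
opening: 0.0296
grip_force: 0.0
```

```bash
python3 - <<'E'
from h import *
import cv2
rep()
t=env.snapshot("top")[140:230,285:395]; s=env.snapshot("side")[145:225,235:325]
f=lambda a,k:cv2.resize(a,None,fx=k,fy=k,interpolation=cv2.INTER_CUBIC)
s=f(s,3.6);t=f(t,4);H=max(len(s),len(t))
pad=lambda a:np.pad(a,((0,H-len(a)),(0,0),(0,0)))
cv2.imwrite("pics/b5.png",np.hstack([pad(s),pad(t)])[:,:800,::-1])
# predictions in crop coordinates
piv=np.array([.5388,-.2578]);y=-.133
def P(n,p):
    q=proj(n,p); return ((q-[285,140])*4+[324,0]) if n=="top" else (q-[235,145])*3.6
for a in(1.1,1.2,1.3):
    e=piv+.052*np.array([np.cos(y-np.pi/2-a),np.sin(y-np.pi/2-a)])
    print("knob",a,P("top",[*e,.214]),P("side",[*e,.214]))
for ph in(-.265,-.125,.015):
    b=ph+y; e=np.array([.5225,-.183])-.08*np.array([np.cos(b),np.sin(b)])
    print("peg",ph,P("top",[*e,.216]),P("side",[*e,.216]))
E
```

```text
t24.42 r=286.6mm phi=1.3328 toolyaw=0.1896 z=0.3044  Ftool=[ 1.  -1.6 -0.1] op=0.0296 grip=0.0 tilt=0.000
knob 1.1 [606.08565419 166.01013754] [197.55183143  41.67615749]
knob 1.2 [599.78767336 168.87442561] [197.31219939  43.75660683]
knob 1.3 [593.12574503 171.1694489 ] [196.46627825  45.82873524]
peg -0.265 [449.11648342 242.38703443] [196.61360652  95.73483484]
peg -0.125 [465.30940684 244.38946383] [205.19609902  91.61780257]
peg 0.015 [481.5718892  244.41733695] [212.03689578  87.14169847]
```

View pics/b5.png

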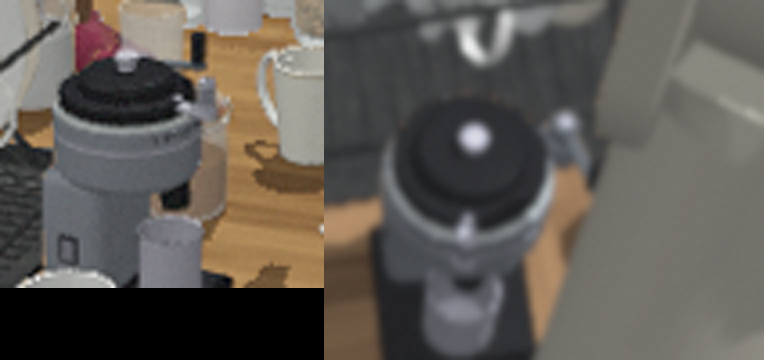

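The peg shows at column 465 in the top crop, where the fourth notch is predicted. The knob shows at (198,48) in the side crop, where 1.3 rad is predicted. The arm is clear, so I hand in.

```bash
python3 -c "
from workcell import env
print(env.close_job())"
```

```text
the job is handed in; nothing more can be done
None
```

The job is handed in: I felt the zero stop at about 12 N, clicked the thumb lever right and left it in the fourth notch, then brought the clamp lever home against its stop, in about 24 s; I saw no contact with the things standing around, but did not check each of them in a final picture.

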